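# Drain a top-heavy mould over the drainer and set its caddy down

### The job

Carry the caddy by the blue block on its bar to above the slatted wooden drainer and, tipping it slightly, roll the carriage with its loose, top-heavy cheese mould from the loading end to over the drain between the blue marks; balance it there, upright, for five seconds to drip, with the caddy clear of the drainer. Then roll it on gently to rest at the other, red end and set the caddy down centred and lengthwise on the drainer, mould upright, and let go. Never touch the mould or carriage, slam the carriage into an end stop, topple the mould, drop the caddy or disturb other things.

Things in the scene. Friction and masses are not known exactly. Their poses are not given: they have to be found in the camera images.
- caddy: Carrying caddy, 0.60 kg empty: aluminium base tray 280 x 120 x 12 mm (length along its x), side rims 28 mm high, white end posts (18 mm thick, centred at x = +-131 mm) carrying a white bar along x, 280 x 24 mm, its top 209 mm above the underside. On the bar's middle a blue grip block 30 x 30 mm rises from 209 to 261 mm. Origin: centre of the underside; z up.
- drain (a point): Middle of the dark drain grate on the caddy's tray: x = y = 0 of the caddy, 13 mm above its underside; axes as the caddy's. Blue marks 30 mm long lie beside it: the carriage is over the drain with its middle within 15 mm along x. The rails are highest here (radius 2.5 m): unless balanced by tilting, the carriage runs off to the nearer stop with a time constant of 0.5 s.
- grip (a point): Point to grip, inside the blue block on the caddy's bar: on the caddy's axis, 240 mm above its underside, 21 mm below the block's top and 31 mm above the bar's top. Axes as the caddy's; the block is square and can be taken across x or y.
- carriage: Carriage; origin at its top centre: orange plate 70 (along caddy x) x 74 x 8 mm, 0.12 kg, rolling on rails along caddy x: x = 0 over the drain (34 mm above the underside), stops at x = -75 (start) and +75 mm (red end; 33 mm up, leaning 0.03 rad outwards). A caddy tilt of 0.03 rad frees it from a stop; it rolls downhill. Drag 0.25 N per m/s, dry friction 0.0015 N. The mould stands on it.
- mould: White footed draining mould with a steel press weight on top, standing loose on the carriage's middle: 144 mm tall, foot 48 mm diameter, widest 68 mm, nominal 0.30 kg (true mass -25 to +30 percent), centre of mass about 90 mm up. Origin: centre of its foot; z up. It may tip over if the carriage is stopped hard.
- drainer: Slatted wooden drainer board, fixed to the table, 324 mm long (its x) x 180 mm x 40 mm high; flat top of slats. Origin: centre of the underside, on the table; z up. The caddy is held above its middle to drip, then goes lengthwise along its x, either way round.
- brine: Jar with a steel lid, 60 mm diameter, 100 mm tall; bystander. Origin: centre of the underside.
- whey_cup: White cup, 70 mm diameter, 75 mm tall; bystander. Origin: centre of the underside.
- goat0: Small round white cheese, 64 mm diameter, 30 mm tall; bystander. Origin: centre of the underside.
- goat1: As goat0, another one.

How it is judged (in metres and radians):
On the way, in this order (a step that is already met when the one before it is completed fails the run):
1. the caddy is lifted clear of the table (height (world z) of caddy above 0.02 m), for 0.1 s.
2. the caddy is held in the air above the drainer (middles within 60 mm, seen from above) with the carriage over the drain (within 15 mm) and the mould upright, for five seconds, half a second of grace (x of carriage in the frame of caddy between -0.015 and 0.015 m and horizontal distance between caddy and drainer below 0.06 m and height (world z) of caddy above 0.02 m and contact force between caddy and drainer below 0.1 N and angle between mould's own z axis and vertical below 0.2 rad), for 4.5 s.
At the end, for the whole second after the job is handed in: The caddy stands on the drainer, centred within 30 mm and lengthwise within 0.15 rad, released and at rest; the carriage rests at the red end (its middle within 10 mm of the stop's x = +75 mm) and the mould stands upright on it (tilt under 0.1 rad) (x of carriage in the frame of caddy above 0.065 m and horizontal distance between caddy and drainer below 0.03 m and angle between the x axis of caddy and the x axis of drainer, either way round below 0.15 rad and height (world z) of caddy between 0.036 and 0.045 m and angle between caddy's own z axis and vertical below 0.05 rad and angle between mould's own z axis and vertical below 0.1 rad and height (world z) of mould above 0.065 m and linear speed of mould below 0.03 m/s and linear speed of caddy below 0.02 m/s); the robot touches nothing.
It fails at once if the mould topples or the caddy is tipped far over (more than 0.35 rad) (angle between any of mould, caddy's own z axis and vertical above 0.35 rad).
It fails at once if the robot touches the mould or the carriage (contact force between any of the arm, the fingers and mould above 0.5 N or contact force between any of the arm, the fingers and carriage above 0.5 N).
It fails at once if the carriage slams into an end stop (within 12 mm of it, faster than 0.22 m/s while the caddy is nearly still) ((x of carriage in the frame of caddy above 0.063 m or x of carriage in the frame of caddy below -0.063 m) and linear speed of mould above 0.22 m/s and linear speed of caddy below 0.1 m/s).
It fails at once if the caddy is dropped (faster than 0.6 m/s) (linear speed of caddy above 0.6 m/s).
It fails at once if another thing on the table is moved by more than 40 mm (distance of any of brine, whey_cup, goat0, goat1 from where it was at the start of the episode above 0.04 m).
It also fails if it takes over 72 s, if anything falls off the work surface, if the arm or the gripper's body presses on something with over 40 N, if the wrist force passes 120 N, or if a joint passes its speed limit or range.

### The arm

A 6-joint arm with a two-finger parallel gripper is mounted at the origin on the work surface. World frame = base frame: x ahead of the robot, y to its left, z up, the work surface at z = 0. Lengths are in m, angles in degrees, forces in N, time in s.
With the tool pointing down it reaches from about 0.4 to 0.825 m from the base axis. Payload 7 kg.
Tool frame: the origin (TCP) lies on the centre line of the jaws, within the pads' length; the fingertips stand 19 mm ahead of it and the grasp point (between the pads) is the TCP (r.tips_ahead is the distance from the TCP to the fingertips, in m); z points along the fingers, y is the line along which they close (so a half turn about z gives the same grasp; the last joint's range is limited). The gripper opens to 88 mm and grips with 3 to 60 N. Pads are 19 mm wide; open, the fingers measure 130 mm over their backs; the gripper's body (78 mm by 193 mm) begins 47 mm behind the grasp point.
Start: joints at [-58.149, 20.546, 0.682, 0, -70.136, -16.507], TCP at [0.179, -0.651, 0.246] pointing down, gripper open.
Joint ranges: [-176.03, 176.03], [-82.01, 121.73], [-58.28, 71.71], [-173.87, 95.51], [-174.79, -0.11], [-173.66, 173.66]. Speed limits (degrees/s): [136.94, 136.94, 172.46, 180, 180, 180].

### API

Orientations are given as [roll, pitch, yaw] about the fixed x, y, z axes, in that order (R = Rz(yaw) Ry(pitch) Rx(roll)).
In Python, from plant import r, viewer, close_job gives the robot as it stands. The module is installed in compiled form; this text tells all that it offers.
- The arm moves only by the tool arm_command, never from a script. Its arguments are lists of equal length, an entry for each row: "travel": the shift along the world's x, y, z scaled (see below), a list of three; "delta_rot": the turn, a rotation vector about the world's x, y, z scaled (see below), a list of three. In form: {"travel": [[dx, dy, dz], ...], "delta_rot": [[rx, ry, rz], ...]}. A call has 1 to 20 rows; each row is the pose to reach, as a shift and turn from the pose commanded when the call began; what a row does not reach only later rows make up. The controller multiplies each number of a shift by 0.5 m and each number of a turn by 90 degrees. A row lasts 1/8 s, in which the tool goes at most 62.5 mm and 10.7 degrees, less where a joint would pass 70% of its speed; a pose out of reach is approached as far as the arm can. A call with a number of a shift or a turn outside -1 to 1 is refused whole. A call with a gripper value outside its range is refused whole. "grip" is the opening, from 0 (shut) to 1 (fully open), set as the call begins (left out, the last holds). The fingers move at their own pace and stop on an object; "newtons" is the grip in N (left out, the last holds). Time passes only in rows, so rows that repeat a pose let the fingers close. It gives the time, the measured TCP pose, the force, the opening and the grip force at its end, in the units of the state.
- r.get_state(): the state, without advancing time (a new reading comes with each control period).
- viewer.capture(name): name is "scene" or "top" or "wrist"; returns a dict with "img" (480x640x3 uint8, red, green, blue), "camera_matrix" (3x3 intrinsics, pixels), "distortion" ([k1, k2, p1, p2, k3] as OpenCV has them; the pictures are not rectified), "R" (3x3) and "t" (3): a world point X has camera coordinates R X + t; the wrist camera has in their place "mount" (4x4, takes a point from camera to tool coordinates, whose origin is the TCP and whose axes are the flange's). Camera axes: x right, y down, z forward; pixel columns grow to the right and rows downward; lengths in m; the calibration is good to about 2 mm. A picture is of the moment at which its call begins: read the wrist's pose just before it. There is no depth.
- close_job(): hands the job in; it is judged then, once.
The state is a dict: "time_s": time; "joints": joint angles; "qd": joint speeds; "joint_torque": joint torques, N m; "tcp_pos": TCP position; "eef_rot": TCP orientation; "contact_force": force on the tool from outside, world axes, zero at the start; "moment": the same for the moment, N m; "gripper_width": finger opening in m; "gripper_force": force on a finger pad.
Only numpy, scipy, OpenCV 4.12 (cv2) and the standard library are available. Lean on these libraries where they do the work, as an engineer would, in place of code of your own. Each camera call takes 0.05 s, during which the arm holds its last target. There are 200 camera calls.

## Working session

There is one attempt and no reset: what is moved stays moved. The work goes in short steps, Python scripts to look and compute and a tool call to move; the robot and the scene stay as the last step left them, time stands still between calls to the robot, and variables do not carry over. Pictures are saved under pics/ and viewed, at most 10 in all, crops included, and the job is handed in when it is done.

Besides the shell and the picture viewer there is one more tool, called after "Request:" as name(argument=value, ...) on one line, values as JSON. arm_command: Moves the arm, as the interface text tells. Shifts and turns lie within -1 to 1; 1 stands for 0.5 m of shift or 90 degrees of turn. Its arguments: {"type":"object","properties":{"travel":{"type":"array"},"delta_rot":{"type":"array"},"grip":{"type":"number"},"newtons":{"type":"number"}},"required":["travel","delta_rot"]}

```bash
mkdir -p pics; ls; cat > h.py <<'E'
import numpy as np, cv2
from plant import r, viewer, close_job
def cap(n,save=None):
    c=viewer.capture(n)
    if save: cv2.imwrite('pics/'+save,cv2.cvtColor(c['img'],cv2.COLOR_RGB2BGR))
    return c
def ray(c,uv):
    p=cv2.undistortPoints(np.array([[uv]],float),c['camera_matrix'],np.array(c['distortion']))[0,0]
    R=np.array(c['R']);t=np.array(c['t'])
    return -R.T@t, R.T@np.array([p[0],p[1],1.])
def onplane(c,uv,z):
    o,d=ray(c,uv); return o+d*(z-o[2])/d[2]
E
python3 - <<'E'
from h import *
a=cap('scene','s0.png');b=cap('top','t0.png')
for c in(a,b): print(np.array(c['camera_matrix']).round(1),(-np.array(c['R']).T@np.array(c['t'])).round(3),np.array(c['R']).round(2))
s=r.get_state();print(s)
E
```

```text
pics
[[598.4   0.  313.7]
 [  0.  598.4 233.3]
 [  0.    0.    1. ]] [1.353 0.345 0.985] [[-0.4   0.92 -0.  ]
 [ 0.65  0.28 -0.7 ]
 [-0.64 -0.29 -0.71]]
[[578.6   0.  319.7]
 [  0.  578.6 232.1]
 [  0.    0.    1. ]] [0.415 0.032 1.358] [[-0.01 -1.    0.01]
 [-0.99  0.01 -0.15]
 [ 0.15 -0.02 -0.99]]
{'time_s': 0.1, 'joints': array([-5.81496701e+01,  2.05882107e+01,  6.38705941e-01, -1.78668614e-02,
       -7.01358659e+01, -1.65076287e+01]), 'qd': array([-0.04514368, -0.11891062,  0.10238781,  0.06691259, -0.0043328 ,
        0.00614602]), 'joint_torque': array([-1.51791290e-03, -5.84163845e+01,  2.93752581e+01,  7.01562747e+00,
        1.00997166e-02, -4.79220512e-05]), 'tcp_pos': array([ 0.1784749 , -0.65054979,  0.24470361]), 'eef_rot': array([ 1.79913375e+02, -8.15523599e-03, -1.64663376e+02]), 'contact_force': array([ 0.30961802, -0.1890354 , -0.44100004]), 'moment': array([-0.02395731, -0.027651  ,  0.02237401]), 'gripper_force': 0.0, 'gripper_width': 0.08769695981376116}
```

View pics/s0.png

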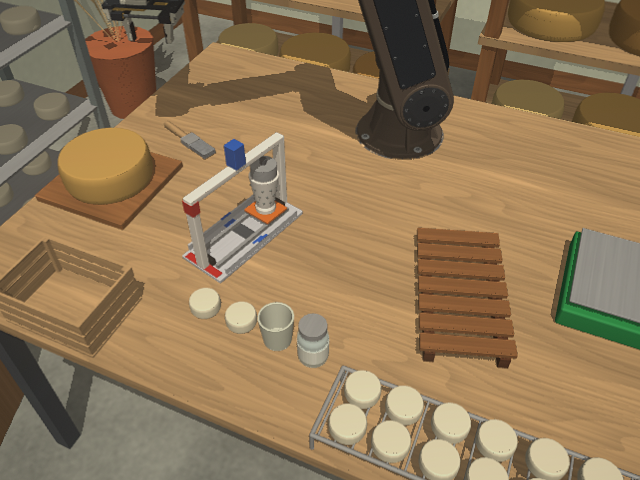

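View pics/t0.png

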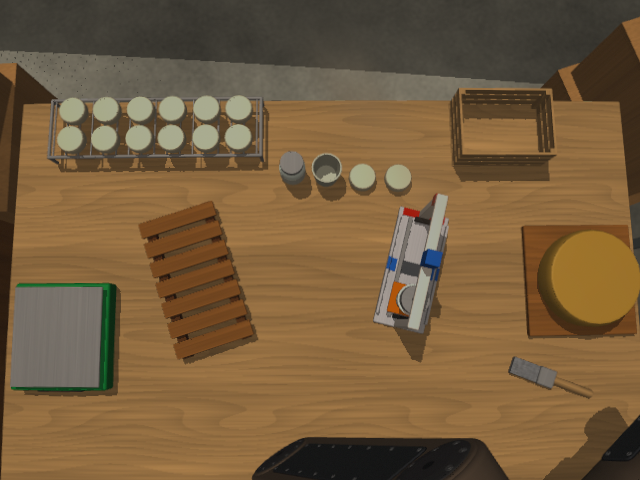

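The scene view shows the caddy at about (240,210). Its red end is at (205,265), the carriage and mould are at (265,190), and the drainer is around (465,295). In the top view the blue block is at (432,258), the red end is up (about world +x), the carriage is at (400,298), and the drainer is centred near (197,280).

```bash
cat > loc.py <<'E'
from h import *
a=cap('scene');b=cap('top')
def mask(c,lo,hi,roi):
    hsv=cv2.cvtColor(c['img'],cv2.COLOR_RGB2HSV); m=cv2.inRange(hsv,lo,hi)
    z=np.zeros_like(m); x0,y0,x1,y1=roi; z[y0:y1,x0:x1]=m[y0:y1,x0:x1]; return z
def big(m):
    cs,_=cv2.findContours(m,cv2.RETR_EXTERNAL,cv2.CHAIN_APPROX_NONE); return max(cs,key=cv2.contourArea)
# blue block: centroid in two views
pts=[]
for c,roi in((a,(215,130,255,175)),(b,(415,240,450,275))):
    k=big(mask(c,(100,120,40),(130,255,255),roi)); M=cv2.moments(k); uv=(M['m10']/M['m00'],M['m01']/M['m00']); pts.append(ray(c,uv)); print('blue',uv,M['m00'],onplane(c,uv,0.235))
(o1,d1),(o2,d2)=pts
s=np.linalg.lstsq(np.c_[d1,-d2],o2-o1,rcond=None)[0]; print('tri',o1+s[0]*d1,o2+s[1]*d2)
# drainer
m=mask(b,(0,90,30),(14,255,200),(130,190,265,370)); m=cv2.morphologyEx(m,cv2.MORPH_CLOSE,np.ones((13,13)))
k=big(m).reshape(-1,2); P=np.array([onplane(b,p,0.04)[:2] for p in k[::2]],np.float32); print('drainer',cv2.minAreaRect(P))
# bar
m=mask(b,(0,0,185),(180,70,255),(405,185,455,335)); 
for k in cv2.findContours(m,cv2.RETR_EXTERNAL,cv2.CHAIN_APPROX_NONE)[0]:
    if cv2.contourArea(k)>150:
        P=np.array([onplane(b,p,0.209)[:2] for p in k.reshape(-1,2)],np.float32); print('white',cv2.minAreaRect(P))
# bar ends in scene by rays, blue marks
m=mask(b,(100,100,40),(130,255,255),(380,240,410,285)); P=np.array([onplane(b,p[0],0.013)[:2] for p in cv2.findNonZero(m)]);print('mark',P.mean(0),len(P))
for n,c,roi in(('s',a,(170,190,240,290)),('t',b,(390,195,450,225))):
    m=mask(c,(0,150,90),(8,255,255),roi); k=big(m); M=cv2.moments(k);print('red',n,onplane(c,(M['m10']/M['m00'],M['m01']/M['m00']),0.013))
E
python3 loc.py
python3 - <<'E'
import cv2
a=cv2.imread('pics/t0.png');b=cv2.imread('pics/s0.png')
x=cv2.resize(a[180:380,350:480],None,fx=3,fy=3,interpolation=2)
y=cv2.resize(b[120:295,165:315],None,fx=2.6,fy=2.6,interpolation=2)
y=cv2.copyMakeBorder(y,0,600-y.shape[0],0,0,0)
cv2.imwrite('pics/c0.png',cv2.hconcat([x,y]))
E
```

```text
blue (234.53643410852712, 153.59457364341083) 430.0 [ 0.5270705  -0.19877491  0.235     ]
blue (431.27814569536423, 259.18046357615896) 302.0 [ 0.53023601 -0.20274985  0.235     ]
tri [ 0.52819098 -0.19803729  0.23601759] [ 0.53001974 -0.20230973  0.23710089]
drainer ((0.5104568600654602, 0.2977641820907593), (0.32674163579940796, 0.17991232872009277), 17.924375534057617)
mark [ 0.54406887 -0.15481383] 106
red s [ 0.51246484 -0.34850813  0.013     ]
red t [ 0.66550582 -0.20454164  0.013     ]
```

View pics/c0.png

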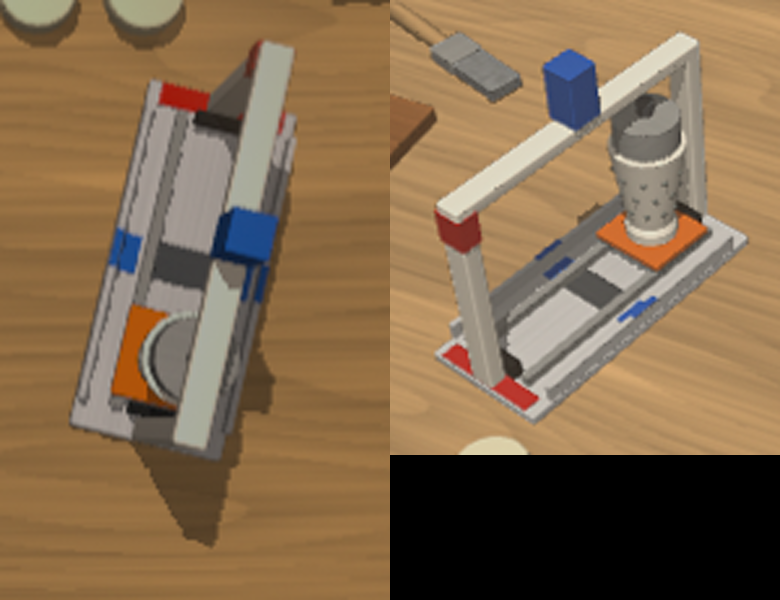

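The crop shows the bar's top ends at crop (277,45) and (190,447), which are full-image (442.5,195) and (413.3,329). It also shows the tray's left edge, the blue marks and the carriage at the near (start) end.

```bash
python3 - <<'E'
from h import *
b=cap('top')
f=lambda u,v,z: onplane(b,(350+u/3,180+v/3),z)
p,q=f(277.5,45,.209),f(190,447,.209); d=p-q; print(p,q,(p+q)/2,np.linalg.norm(d),np.degrees(np.arctan2(d[1],d[0])))
p,q=f(148,83,.028),f(70,428,.028); d=p-q; print(np.linalg.norm(d),np.degrees(np.arctan2(d[1],d[0])))
s=r.get_state(); yaw=s['eef_rot'][2]
from scipy.spatial.transform import Rotation as Ro
print(Ro.from_euler('xyz',s['eef_rot'],degrees=True).as_matrix().round(3), s['tcp_pos'],s['time_s'])
E
```

```text
[ 0.6642367  -0.23644534  0.209     ] [ 0.39504611 -0.16757426  0.209     ] [ 0.52964141 -0.2020098   0.209     ] 0.2778611121337595 -14.351004370549303
0.27469229731732847 -14.200181453249657
[[-0.964 -0.265 -0.   ]
 [-0.265  0.964  0.001]
 [ 0.     0.001 -1.   ]] [ 0.17851502 -0.65076431  0.24510413] 0.25
```

Request:
arm_command(travel=[[0.02,0.02,0.08],[0.08,0.1,0.14],[0.14,0.18,0.17],[0.2,0.26,0.17],[0.27,0.34,0.17],[0.33,0.42,0.17],[0.39,0.5,0.17],[0.45,0.58,0.17],[0.51,0.66,0.17],[0.58,0.74,0.17],[0.64,0.82,0.17],[0.68,0.87,0.17],[0.701,0.897,0.17],[0.701,0.897,0.17],[0.701,0.897,0.17],[0.701,0.897,0.17]], delta_rot=[[0,0,0.02],[0,0,0.08],[0,0,0.14],[0,0,0.2],[0,0,0.27],[0,0,0.33],[0,0,0.39],[0,0,0.45],[0,0,0.51],[0,0,0.57],[0,0,0.62],[0,0,0.65],[0,0,0.67],[0,0,0.67],[0,0,0.67],[0,0,0.67]], grip=1)

```text
time_s: 2.25
tcp_pos: [0.5285, -0.2032, 0.3307]
eef_rot: [-180.0, -0.0, -104.4]
contact_force: [-0.1, -0.5, 0.7]
gripper_width: 0.0878
gripper_force: 0.0
```

```bash
python3 - <<'E'
from h import *
s=r.get_state();print(s['tcp_pos'],s['eef_rot'],s['contact_force'],s['moment'],s['time_s'])
c=cap('wrist','w0.png');print(np.array(c['mount']).round(3),c['camera_matrix'][0,0])
E
```

```text
[ 0.52854753 -0.20321217  0.33072985] [-1.79989747e+02 -1.07222047e-03 -1.04438974e+02] [-0.14181327 -0.54339774  0.72338796] [ 0.03934449  0.05002742 -0.06044467] 2.25
[[ 0.    -0.965 -0.263  0.071]
 [ 1.     0.     0.001 -0.002]
 [-0.001 -0.263  0.965 -0.139]
 [ 0.     0.     0.     1.   ]] 333.69819351139625
```

View pics/w0.png

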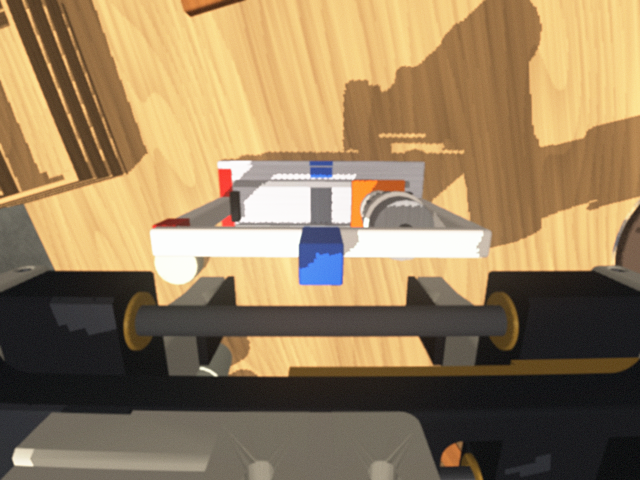

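The wrist view shows the jaws aligned with the bar. The blue block is centred at (320,255), the carriage (orange) is at (375,200), the drain at (320,203), and the red end is to the left.

Request:
arm_command(travel=[[0.002,0.002,-0.04],[0.002,0.002,-0.08],[0.002,0.002,-0.12],[0.002,0.002,-0.155],[0.002,0.002,-0.175],[0.002,0.002,-0.181],[0.002,0.002,-0.181]], delta_rot=[[0,0,0],[0,0,0],[0,0,0],[0,0,0],[0,0,0],[0,0,0],[0,0,0]])

```text
time_s: 3.18
tcp_pos: [0.5302, -0.2016, 0.2405]
eef_rot: [-180.0, -0.0, -104.4]
contact_force: [-0.2, -0.4, 0.5]
gripper_width: 0.0875
gripper_force: 0.0
```

Request:
arm_command(travel=[[0,0,0],[0,0,0],[0,0,0],[0,0,0],[0,0,0],[0,0,0]], delta_rot=[[0,0,0],[0,0,0],[0,0,0],[0,0,0],[0,0,0],[0,0,0]], grip=0, newtons=50)

```text
time_s: 3.92
tcp_pos: [0.5301, -0.2014, 0.2401]
eef_rot: [180.0, -0.0, -104.4]
contact_force: [0.7, -0.0, 0.2]
gripper_width: 0.0332
gripper_force: 0.0
```

```bash
python3 - <<'E'
from h import *
s=r.get_state();print(s['tcp_pos'],s['eef_rot'],s['contact_force'],s['moment'],s['time_s'],s['gripper_width'],s['gripper_force'])
c=cap('wrist','w1.png')
E
```

```text
[ 0.53010646 -0.20142574  0.24006468] [ 1.79999781e+02 -8.12548641e-04 -1.04354185e+02] [ 0.73893363 -0.02969118  0.19975658] [-0.00979088  0.05467571 -0.03302192] 3.925 0.03318810397786631 0.0
```

View pics/w1.png

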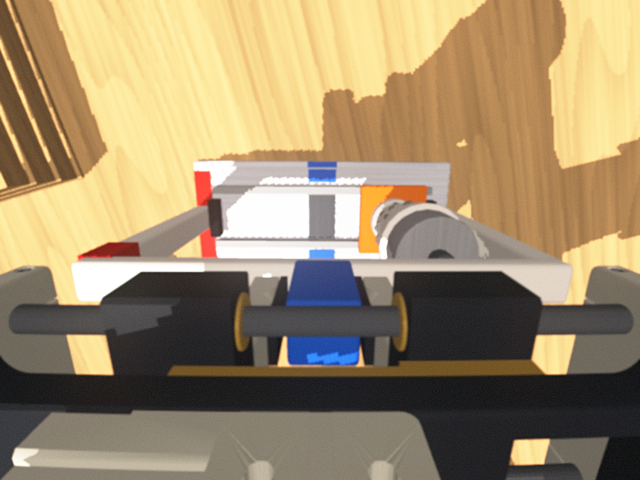

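The wrist view shows the fingers nearly closed on the block at (322,310). The carriage's orange far strip is clear of the mould at rows 186-196, columns 360-427, and the far blue mark is at (322,171).

Request:
arm_command(travel=[[0,0,0],[0,0,0],[0,0,0]], delta_rot=[[0,0,0],[0,0,0],[0,0,0]])

```text
time_s: 4.35
tcp_pos: [0.5293, -0.2014, 0.2399]
eef_rot: [179.9, -0.0, -104.4]
contact_force: [-4.9, 0.9, 1.1]
gripper_width: 0.0299
gripper_force: 50.0
```

```bash
cat > meas.py <<'E'
from h import *
def meas(c):
    """carriage x in the caddy frame (m) from wrist image, by far-strip edges; also mark x as check"""
    hsv=cv2.cvtColor(c['img'],cv2.COLOR_RGB2HSV); M=np.array(c['mount'])
    def tooly(uv,z):
        p=cv2.undistortPoints(np.array([[uv]],float),c['camera_matrix'],np.array(c['distortion']))[0,0]
        d=M[:3,:3]@np.array([p[0],p[1],1]); o=M[:3,3]; return (o+d*(z-o[2])/d[2])
    o=cv2.inRange(hsv,(5,120,60),(22,255,255)); o[:150]=0;o[275:]=0;o[:,:205]=0;o[:,440:]=0
    n,l,st,_=cv2.connectedComponentsWithStats(o); o=(l==1+np.argmax(st[1:,4])).astype(np.uint8)
    rows=np.where(o.sum(1)>40)[0]; r0=rows[0]
    L=[];Rr=[]
    for v in range(r0+1,r0+6):
        u=np.where(o[v])[0]; L.append(-tooly((u[0]-.5,v),.206)[1]); Rr.append(-tooly((u[-1]+.5,v),.206)[1])
    b=cv2.inRange(hsv,(100,120,50),(130,255,255)); b[185:]=0;b[:150]=0;b[:,:290]=0;b[:,350:]=0
    mu=cv2.findNonZero(b).reshape(-1,2).mean(0) if b.any() else np.array([np.nan]*2)
    mk=-tooly(mu,.225)
    return np.mean(L),np.mean(Rr),mk[1],r0
if __name__=='__main__':
    for i in range(2):
        s=r.get_state(); c=cap('wrist'); print(round(s['time_s'],3),s['eef_rot'].round(3),s['gripper_width'],s['gripper_force'],s['contact_force'].round(1),s['moment'].round(3),np.round(meas(c),4))
E
python3 meas.py
```

```text
4.35 [ 1.79917e+02 -5.00000e-03 -1.04361e+02] 0.029911478622545968 49.978464245796204 [-4.9  0.9  1.1] [0.444 1.51  0.044] [ 8.750e-02 -1.176e-01  1.900e-03  1.500e+02]
4.4 [ 1.79912e+02 -6.00000e-03 -1.04360e+02] 0.0297951449270267 49.978519678115845 [-4.9  1.5  1.7] [0.468 1.503 0.053] [ 8.750e-02 -1.176e-01  1.800e-03  1.500e+02]
```

```bash
sed -i 's/(5,120,60),(22,255,255)/(5,200,60),(18,255,255)/' meas.py; python3 - <<'E'
from meas import *
c=cap('wrist'); print(meas(c)); hsv=cv2.cvtColor(c['img'],cv2.COLOR_RGB2HSV)
for u in (340,365,390,420,432,445): print(u,hsv[190,u],end=' ')
m=cv2.inRange(hsv,(5,200,60),(18,255,255));m[:150]=0;m[275:]=0
for v in range(183,200,3): u=np.where(m[v,205:445])[0]+205; print(v,u[:1],u[-1:],len(u))
print(r.get_state()['time_s'])
E
```

```text
(np.float64(-0.03880263887705055), np.float64(-0.10527592166575776), np.float64(0.00185195218896923), np.int64(186))
340 [ 11   9 236] 365 [ 19 202 255] 390 [ 14 210 253] 420 [ 11 213 211] 432 [ 10  16 192] 445 [  0   9 189] 183 [] [] 0
186 [361] [418] 43
189 [361] [424] 41
192 [361] [424] 44
195 [371] [423] 47
198 [361] [423] 35
4.5
```

```bash
sed -i 's/(5,200,60),(18,255,255)/(5,150,60),(22,255,255)/; s/o\[:150\]=0/o[:180]=0/' meas.py; python3 meas.py
```

```text
4.5 [ 1.79917e+02 -5.00000e-03 -1.04357e+02] 0.02986767856668691 49.978458881378174 [-5.   2.   1.6] [0.445 1.513 0.082] [-3.820e-02 -1.063e-01  1.800e-03  1.860e+02]
4.55 [ 1.79913e+02 -6.00000e-03 -1.04360e+02] 0.029589023987097292 49.97847139835358 [-4.8  1.7  2. ] [0.475 1.516 0.124] [-3.820e-02 -1.063e-01  1.800e-03  1.860e+02]
```

Request:
arm_command(travel=[[0,0,0.01],[0,0,0.03],[0,0,0.06],[0,0,0.09],[0,0,0.12],[0,0.01,0.15],[-0.001,0.03,0.175],[-0.002,0.06,0.19],[-0.004,0.1,0.2],[-0.006,0.15,0.2],[-0.008,0.2,0.2],[-0.01,0.25,0.2],[-0.012,0.3,0.2],[-0.014,0.35,0.2],[-0.016,0.4,0.2],[-0.018,0.45,0.2],[-0.02,0.5,0.2],[-0.022,0.55,0.2],[-0.024,0.6,0.2],[-0.026,0.65,0.2]], delta_rot=[[0,0,0],[0,0,0],[0,0,0],[0,0,0],[0,0,0],[0,0,0.002],[0,0,0.005],[0,0,0.01],[0,0,0.016],[0,0,0.024],[0,0,0.032],[0,0,0.04],[0,0,0.048],[0,0,0.056],[0,0,0.064],[0,0,0.072],[0,0,0.08],[0,0,0.088],[0,0,0.096],[0,0,0.104]])

```text
time_s: 7.1
tcp_pos: [0.5162, 0.1252, 0.34]
eef_rot: [180.0, 0.0, -94.9]
contact_force: [1.3, -0.8, -9.3]
gripper_width: 0.0299
gripper_force: 50.0
```

Request:
arm_command(travel=[[-0.002,0.05,0],[-0.004,0.1,0],[-0.006,0.15,0],[-0.008,0.2,0],[-0.01,0.24,0],[-0.011,0.275,0],[-0.012,0.305,0],[-0.012,0.325,0],[-0.012,0.338,0],[-0.012,0.346,0],[-0.012,0.349,0],[-0.012,0.349,0],[-0.012,0.349,0],[-0.012,0.349,0]], delta_rot=[[0,0,0.008],[0,0,0.016],[0,0,0.024],[0,0,0.032],[0,0,0.038],[0,0,0.044],[0,0,0.049],[0,0,0.052],[0,0,0.054],[0,0,0.055],[0,0,0.055],[0,0,0.055],[0,0,0.055],[0,0,0.055]])

```text
time_s: 8.85
tcp_pos: [0.5111, 0.2979, 0.3402]
eef_rot: [-180.0, 0.0, -90.1]
contact_force: [0.6, 0.0, -8.9]
gripper_width: 0.0302
gripper_force: 50.0
```

```bash
python3 meas.py; python3 -c "
from h import *
s=r.get_state();print(s['tcp_pos'],s['time_s'])
cap('scene','s1.png')"
```

```text
8.85 [-1.79996e+02  3.00000e-03 -9.00590e+01] 0.030205817146202192 49.97386336326599 [ 0.6  0.  -8.9] [ 0.051 -0.15   0.031] [-3.840e-02 -1.065e-01  1.900e-03  1.860e+02]
8.9 [-1.79996e+02  6.00000e-03 -9.00560e+01] 0.02962032378805619 49.97402787208557 [-0.5 -0.4 -8.5] [ 0.019 -0.16   0.002] [-3.840e-02 -1.065e-01  2.000e-03  1.860e+02]
[0.51110126 0.29795855 0.34013258] 8.95
```

View pics/s1.png

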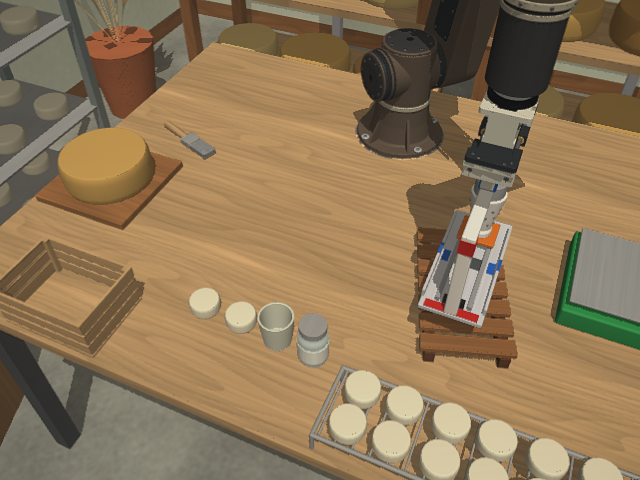

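The scene view shows the caddy held level above the drainer at (465,270). The carriage is still at the robot-side start end (480,235), the mould is upright and nothing is disturbed. Next I set up the estimator and planner for rolling and balancing.

```bash
cat > bal.py <<'E'
"""bal.py GOAL T N [new]: measure carriage, update ensemble filter, plan N rows of tilt.
new: start a min-jerk reference to GOAL over T s now."""
import sys,os
from meas import *
from scipy.spatial.transform import Rotation as Ro
h,DT=.2,.0125; F='st.npz'; rng=np.random.default_rng(0)
def tilt(s): return -Ro.from_euler('xyz',s['eef_rot'],degrees=True).as_matrix()[0,2]
def step(E,cmd,noise=True):
    x,v,b,d,tau,th,w=E   # w = dtheta/dt
    w2=(cmd-th)/tau; th=th+w2*DT
    a=4*x+10*(th+b)-d*v-.0036*np.tanh(v/.002)
    v=v+a*DT+h*np.clip(w2-w,-.5,.5)
    if noise: v=v+rng.normal(0,.004*DT**.5,len(x)); b=b+rng.normal(0,.0003*DT**.5,len(x))
    x=x+v*DT
    for s in(-1,1):
        hit=s*x>.075; x=np.where(hit,s*.075,x); v=np.where(hit&(s*v>0),0,v)
    return np.array([x,v,b,d,tau,th,w2])
def seg(E,c0,c1,T,noise=True):
    n=max(1,round(T/DT))
    for i in range(n): E=step(E,c0+(c1-c0)*(i+1)/n,noise)
    return E
goal,T,N=float(sys.argv[1]),float(sys.argv[2]),int(sys.argv[3]); new=len(sys.argv)>4
s=r.get_state(); t=s['time_s']
if os.path.exists(F):
    S=np.load(F); E,cmd,plan,ref,tl=S['E'],float(S['cmd']),S['plan'],S['ref'],float(S['t'])
    c=cmd
    for p in plan: E=seg(E,c,p,.125); c=p
    cmd=c; extra=t-tl-.125*len(plan)
    if abs(extra)>.02: print('TIME MISMATCH',extra)
    if extra>.006:E=seg(E,cmd,cmd,extra)
else:
    n=2000;E=np.array([np.full(n,-.075),np.zeros(n),rng.normal(0,.0015,n),rng.uniform(.45,.75,n),np.clip(rng.normal(.06,.02,n),.02,.12),np.zeros(n),np.zeros(n)]); cmd=0.;ref=np.zeros(4)
for k in range(2):
    s=r.get_state(); c=cap('wrist'); L,Rr,mk,_=meas(c); m=((L+Rr)/2-mk)*75/74.3; th=tilt(s)
    pri=E[0].mean(),E[1].mean(),E[5].mean(); sd=.0006
    if abs(m)<.074:
        y=E[0]; P=np.cov(E[:5],y)[:5,5]; K=P/(y.var()+sd**2); E[:5]+=np.outer(K,m+rng.normal(0,sd,len(y))-y); E[4]=np.clip(E[4],.02,.15)
    E[5]=th+rng.normal(0,1e-4,E.shape[1])
    print(f"t{s['time_s']:.3f} meas {m*1e3:.1f} w{1e3*(L-Rr):.1f} | pred x {pri[0]*1e3:.1f} v {pri[1]*1e3:.0f} th {pri[2]*1e3:.2f} (act {th*1e3:.2f}, cmd {cmd*1e3:.2f}) | x {E[0].mean()*1e3:.1f} v {E[1].mean()*1e3:.0f}+-{E[1].std()*1e3:.0f} b {E[2].mean()*1e3:.2f}+-{E[2].std()*1e3:.2f} tau {E[4].mean():.3f}")
    E=seg(E,cmd,cmd,.05)
t=r.get_state()['time_s']
if new: ref=np.array([E[0].mean(),goal,t,T])
def rf(tt):
    u=np.clip((tt-ref[2])/max(ref[3],1e-6),0,1); D=ref[1]-ref[0]; T=max(ref[3],1e-6)
    return ref[0]+D*(10*u**3-15*u**4+6*u**5), D/T*(30*u**2-60*u**3+30*u**4), D/T**2*(60*u-180*u**2+120*u**3)
e=E.mean(1,keepdims=True); plan=[]; c=cmd; q=np.pi/2
for k in range(N):
    xr,vr,ar=rf(t+.125*k+.125); xp,vp=seg(e,c,c,.06,False)[:2,0]
    u=(ar-4*xr+.6*vr)/10-1.0*(xp-xr)-.45*(vp-vr)-e[2,0]
    u=cmd+round((np.clip(u,c-.02,c+.02)-cmd)/q,4)*q
    e=seg(e,c,u,.125,False); plan.append(u); c=u
print('ry units:',[round(float((p-cmd)/q),4) for p in plan],'end x %.1f v %.0f ref %.1f'%(e[0,0]*1e3,e[1,0]*1e3,rf(t+.125*N)[0]*1e3))
np.savez(F,E=E,cmd=cmd,plan=np.array(plan),ref=ref,t=t)
E
python3 bal.py 0 3 5 new
```

```text
t9.000 meas -75.0 w68.1 | pred x -75.0 v 0 th 0.00 (act -0.08, cmd 0.00) | x -75.0 v 0+-0 b -0.04+-1.50 tau 0.060
t9.050 meas -75.0 w68.1 | pred x -75.0 v 0 th -0.03 (act -0.01, cmd 0.00) | x -75.0 v 0+-0 b -0.04+-1.50 tau 0.060
ry units: [0.0127, 0.0227, 0.0251, 0.0276, 0.0257] end x -72.8 v 15 ref -70.2
```

Request:
arm_command(travel=[[0,0,0],[0,0,0],[0,0,0],[0,0,0],[0,0,0]], delta_rot=[[0,0.0127,0],[0,0.0227,0],[0,0.0251,0],[0,0.0276,0],[0,0.0257,0]])

```text
time_s: 9.72
tcp_pos: [0.5112, 0.2981, 0.34]
eef_rot: [177.7, -0.0, -90.1]
contact_force: [0.6, -0.5, -9.0]
gripper_width: 0.0298
gripper_force: 50.0
```

```bash
python3 bal.py 0 3 4
```

```text
t9.725 meas -68.1 w69.1 | pred x -72.7 v 15 th 41.14 (act 40.36, cmd 40.37) | x -69.7 v 33+-3 b 3.32+-1.32 tau 0.026
t9.775 meas -66.3 w68.5 | pred x -67.6 v 43 th 40.37 (act 39.99, cmd 40.37) | x -66.9 v 47+-3 b 3.96+-1.25 tau 0.024
ry units: [-0.0127, -0.0187, -0.0159, -0.0166] end x -42.0 v 43 ref -50.1
```

Request:
arm_command(travel=[[0,0,0],[0,0,0],[0,0,0],[0,0,0]], delta_rot=[[0,-0.0127,0],[0,-0.0187,0],[0,-0.0159,0],[0,-0.0166,0]])

```text
time_s: 10.32
tcp_pos: [0.511, 0.2981, 0.3401]
eef_rot: [179.2, 0.0, -90.0]
contact_force: [-0.0, -1.1, -9.2]
gripper_width: 0.0299
gripper_force: 50.0
```

```bash
python3 bal.py 0 3 4
```

```text
t10.325 meas -52.6 w69.0 | pred x -42.0 v 43 th 14.39 (act 14.49, cmd 14.29) | x -52.4 v 14+-3 b 1.21+-0.69 tau 0.022
t10.375 meas -52.3 w68.6 | pred x -51.7 v 12 th 14.30 (act 14.36, cmd 14.29) | x -52.1 v 11+-2 b 1.12+-0.68 tau 0.022
ry units: [0.0127, 0.0149, 0.0063, 0.0022] end x -35.1 v 44 ref -22.7
```

Request:
arm_command(travel=[[0,0,0],[0,0,0],[0,0,0],[0,0,0]], delta_rot=[[0,0.0127,0],[0,0.0149,0],[0,0.0063,0],[0,0.0022,0]])

```text
time_s: 10.92
tcp_pos: [0.5111, 0.298, 0.3401]
eef_rot: [179.0, -0.0, -90.0]
contact_force: [-0.7, -0.8, -9.2]
gripper_width: 0.0299
gripper_force: 50.0
```

```bash
python3 bal.py 0 3 4
```

```text
t10.925 meas -44.0 w68.5 | pred x -35.1 v 44 th 18.24 (act 17.00, cmd 17.75) | x -43.5 v 23+-2 b -0.34+-0.66 tau 0.021
t10.975 meas -42.2 w69.0 | pred x -41.8 v 32 th 17.73 (act 16.80, cmd 17.75) | x -42.0 v 32+-1 b -0.35+-0.66 tau 0.021
ry units: [0.0084, -0.0014, -0.0042, -0.0073] end x -21.8 v 33 ref -3.9
```

Request:
arm_command(travel=[[0,0,0],[0,0,0],[0,0,0],[0,0,0]], delta_rot=[[0,0.0084,0],[0,-0.0014,0],[0,-0.0042,0],[0,-0.0073,0]])

```text
time_s: 11.52
tcp_pos: [0.511, 0.298, 0.3401]
eef_rot: [179.7, -0.0, -90.0]
contact_force: [0.7, -0.2, -9.1]
gripper_width: 0.0298
gripper_force: 50.0
```

```bash
cp st.npz st_bak.npz; python3 bal.py 0 3 4; cat > fit.py <<'E'
import numpy as np
from scipy.optimize import least_squares
q=np.pi/2
calls=[[.0127,.0227,.0251,.0276,.0257],[-.0127,-.0187,-.0159,-.0166],[.0127,.0149,.0063,.0022],[.0084,-.0014,-.0042,-.0073]]
cmd=[0.]; tt=[9.1]; t=9.1
base=0
for c in calls:
    for u in c: t+=.125; tt.append(t); cmd.append(base+u*q)
    base=cmd[-1]; t+=.1; tt.append(t); cmd.append(base)
import sys
M=[(9.725,-68.1),(9.775,-66.3),(10.325,-52.6),(10.375,-52.3),(10.925,-44.0),(10.975,-42.2)]+[tuple(map(float,a.split(','))) for a in sys.argv[1:]]
M=np.array(M);dt=.005
def sim(p):
    x0,v0,b,d,h,k,tau=p; ts=np.arange(9.725,M[-1,0]+.01,dt); x,v,w=x0,v0,0.; th=np.interp(9.725-tau,tt,cmd); X=[]
    for t in ts:
        X.append(x); n=np.interp(t+dt-tau,tt,cmd); w2=(n-th)/dt; th=n
        v+=(k*(x+2.5*(th+b))-d*v)*dt+h*(w2-w); w=w2; x+=v*dt
    return np.interp(M[:,0],ts,X)
pri=np.array([-.068,.035,0,.6,.2,4,.04]);sg=np.array([.001,.02,.002,.1,.1,.3,.03])
f=lambda p:np.r_[(sim(p)-M[:,1]/1e3)/5e-4,(p-pri)/sg]
o=least_squares(f,pri,diff_step=1e-4,x_scale=sg); print(o.x.round(4),(sim(o.x)*1e3).round(1),M[:,1])
E
echo
```

```text
t11.525 meas -24.4 w68.6 | pred x -21.8 v 33 th 6.61 (act 6.02, cmd 6.28) | x -24.1 v 27+-2 b -0.85+-0.70 tau 0.021
t11.575 meas -22.4 w68.9 | pred x -22.4 v 32 th 6.28 (act 5.74, cmd 6.28) | x -22.4 v 32+-1 b -0.86+-0.70 tau 0.021
ry units: [0.0012, -0.0008, -0.0008, -0.0006] end x -10.7 v 16 ref 0.0
```

Request:
arm_command(travel=[[0,0,0],[0,0,0],[0,0,0],[0,0,0]], delta_rot=[[0,0.0012,0],[0,-0.0008,0],[0,-0.0008,0],[0,-0.0006,0]])

```text
time_s: 12.12
tcp_pos: [0.5111, 0.2981, 0.34]
eef_rot: [179.7, -0.0, -90.0]
contact_force: [0.2, 0.1, -9.5]
gripper_width: 0.0301
gripper_force: 50.0
```

```bash
python3 bal.py 0 3 4; python3 fit.py 11.525,-24.4 11.575,-22.4
```

```text
t12.125 meas -11.1 w68.6 | pred x -10.6 v 16 th 5.32 (act 5.44, cmd 5.34) | x -11.1 v 14+-2 b -0.99+-0.67 tau 0.021
t12.175 meas -10.7 w68.2 | pred x -10.4 v 13 th 5.34 (act 5.46, cmd 5.34) | x -10.6 v 13+-1 b -1.00+-0.66 tau 0.021
ry units: [-0.0004, -0.0009, -0.0013, -0.0015] end x -5.3 v 7 ref 0.0
[-6.8000e-02  3.2600e-02 -1.6000e-03  6.0960e-01  1.9650e-01  3.9759e+00
  2.3900e-02] [-68.  -66.4 -52.6 -52.3 -43.8 -42.5 -24.1 -22.6] [-68.1 -66.3 -52.6 -52.3 -44.  -42.2 -24.4 -22.4]
```

Request:
arm_command(travel=[[0,0,0],[0,0,0],[0,0,0],[0,0,0]], delta_rot=[[0,-0.0004,0],[0,-0.0009,0],[0,-0.0013,0],[0,-0.0015,0]])

```text
time_s: 12.72
tcp_pos: [0.511, 0.2981, 0.3401]
eef_rot: [179.8, 0.0, -90.0]
contact_force: [0.3, 0.2, -9.4]
gripper_width: 0.0305
gripper_force: 50.0
```

```bash
python3 bal.py 0 3 5
```

```text
t12.725 meas -3.2 w68.0 | pred x -5.3 v 7 th 3.01 (act 2.99, cmd 2.98) | x -3.6 v 12+-2 b -0.46+-0.61 tau 0.021
t12.775 meas -2.8 w68.8 | pred x -3.0 v 12 th 2.98 (act 2.99, cmd 2.98) | x -2.9 v 12+-1 b -0.45+-0.60 tau 0.021
ry units: [-0.0044, -0.0023, -0.0023, -0.0018, -0.0017] end x 0.1 v 0 ref 0.0
```

Request:
arm_command(travel=[[0,0,0],[0,0,0],[0,0,0],[0,0,0],[0,0,0]], delta_rot=[[0,-0.0044,0],[0,-0.0023,0],[0,-0.0023,0],[0,-0.0018,0],[0,-0.0017,0]])

```text
time_s: 13.45
tcp_pos: [0.5111, 0.2981, 0.34]
eef_rot: [180.0, -0.0, -90.0]
contact_force: [-0.2, 0.1, -8.8]
gripper_width: 0.0296
gripper_force: 50.0
```

```bash
python3 bal.py 0 3 5
```

```text
t13.450 meas 2.3 w68.6 | pred x 0.1 v 1 th 0.30 (act 0.37, cmd 0.31) | x 1.9 v 5+-2 b 0.00+-0.63 tau 0.021
t13.500 meas 2.5 w68.6 | pred x 2.1 v 5 th 0.32 (act 0.39, cmd 0.31) | x 2.3 v 5+-2 b 0.05+-0.63 tau 0.021
ry units: [-0.0038, -0.0019, -0.0015, -0.0011, -0.0009] end x 2.2 v -2 ref 0.0
```

Request:
arm_command(travel=[[0,0,0],[0,0,0],[0,0,0],[0,0,0],[0,0,0]], delta_rot=[[0,-0.0038,0],[0,-0.0019,0],[0,-0.0015,0],[0,-0.0011,0],[0,-0.0009,0]])

```text
time_s: 14.18
tcp_pos: [0.5111, 0.2981, 0.34]
eef_rot: [-179.9, -0.0, -90.0]
contact_force: [-0.5, -0.4, -9.5]
gripper_width: 0.0298
gripper_force: 50.0
```

```bash
python3 bal.py 0 3 6
```

```text
t14.175 meas 2.3 w68.6 | pred x 2.2 v -2 th -1.12 (act -1.01, cmd -1.10) | x 2.2 v -2+-1 b 0.06+-0.56 tau 0.021
t14.225 meas 2.3 w68.6 | pred x 2.1 v -3 th -1.10 (act -1.01, cmd -1.10) | x 2.2 v -2+-1 b 0.07+-0.57 tau 0.021
ry units: [0.0, 0.0001, 0.0002, 0.0003, 0.0003, 0.0003] end x 1.0 v -1 ref 0.0
```

Request:
arm_command(travel=[[0,0,0],[0,0,0],[0,0,0],[0,0,0],[0,0,0],[0,0,0]], delta_rot=[[0,0,0],[0,0.0001,0],[0,0.0002,0],[0,0.0003,0],[0,0.0003,0],[0,0.0003,0]])

```text
time_s: 15.02
tcp_pos: [0.5111, 0.2981, 0.34]
eef_rot: [-180.0, -0.0, -90.0]
contact_force: [-0.1, -0.7, -9.5]
gripper_width: 0.0299
gripper_force: 50.0
```

```bash
python3 bal.py 0 3 6
```

```text
t15.025 meas 1.3 w68.6 | pred x 0.8 v -2 th -0.63 (act -0.61, cmd -0.63) | x 1.2 v -1+-2 b 0.14+-0.64 tau 0.021
t15.075 meas 1.3 w68.6 | pred x 1.2 v -1 th -0.63 (act -0.61, cmd -0.63) | x 1.2 v -1+-2 b 0.16+-0.64 tau 0.021
ry units: [-0.0003, -0.0002, 0.0, 0.0, 0.0, 0.0001] end x 0.7 v -1 ref 0.0
```

Request:
arm_command(travel=[[0,0,0],[0,0,0],[0,0,0],[0,0,0],[0,0,0],[0,0,0]], delta_rot=[[0,-0.0003,0],[0,-0.0002,0],[0,0,0],[0,0,0],[0,0,0],[0,0.0001,0]])

```text
time_s: 15.88
tcp_pos: [0.5111, 0.2981, 0.3401]
eef_rot: [-180.0, 0.0, -90.0]
contact_force: [0.6, 0.4, -8.8]
gripper_width: 0.0297
gripper_force: 50.0
```

```bash
python3 bal.py 0 3 6
```

```text
t15.875 meas 0.4 w68.8 | pred x 0.5 v -1 th -0.48 (act -0.49, cmd -0.47) | x 0.4 v -1+-2 b 0.12+-0.54 tau 0.021
t15.925 meas 0.2 w68.6 | pred x 0.3 v -2 th -0.47 (act -0.50, cmd -0.47) | x 0.2 v -2+-1 b 0.12+-0.55 tau 0.021
ry units: [0.0006, 0.0004, 0.0003, 0.0002, 0.0002, 0.0003] end x -0.0 v 0 ref 0.0
```

Request:
arm_command(travel=[[0,0,0],[0,0,0],[0,0,0],[0,0,0],[0,0,0],[0,0,0]], delta_rot=[[0,0.0006,0],[0,0.0004,0],[0,0.0003,0],[0,0.0002,0],[0,0.0002,0],[0,0.0003,0]])

```text
time_s: 16.73
tcp_pos: [0.5111, 0.2981, 0.3401]
eef_rot: [-180.0, 0.0, -90.0]
contact_force: [0.2, 0.3, -10.0]
gripper_width: 0.0298
gripper_force: 50.0
```

```bash
python3 bal.py 0 3 6
```

```text
t16.725 meas 0.3 w68.8 | pred x -0.1 v 0 th -0.01 (act -0.00, cmd -0.00) | x 0.3 v 1+-2 b 0.20+-0.55 tau 0.021
t16.775 meas 0.2 w68.6 | pred x 0.3 v 1 th -0.00 (act 0.01, cmd -0.00) | x 0.3 v 1+-1 b 0.20+-0.55 tau 0.021
ry units: [-0.0006, -0.0003, -0.0003, -0.0002, -0.0002, -0.0002] end x 0.2 v -0 ref 0.0
```

Request:
arm_command(travel=[[0,0,0],[0,0,0],[0,0,0],[0,0,0],[0,0,0],[0,0,0]], delta_rot=[[0,-0.0006,0],[0,-0.0003,0],[0,-0.0003,0],[0,-0.0002,0],[0,-0.0002,0],[0,-0.0002,0]])

```text
time_s: 17.58
tcp_pos: [0.5111, 0.2981, 0.3401]
eef_rot: [-180.0, 0.0, -90.0]
contact_force: [-0.6, 0.4, -8.8]
gripper_width: 0.0296
gripper_force: 50.0
```

```bash
python3 bal.py 0.07 2.6 5 new
```

```text
t17.575 meas -0.6 w68.8 | pred x 0.2 v -0 th -0.31 (act -0.35, cmd -0.31) | x -0.5 v -2+-2 b -0.01+-0.51 tau 0.021
t17.625 meas -0.6 w68.6 | pred x -0.6 v -2 th -0.32 (act -0.33, cmd -0.31) | x -0.6 v -2+-1 b -0.01+-0.51 tau 0.021
ry units: [0.0033, 0.0041, 0.0047, 0.0046, 0.004] end x 7.4 v 28 ref 5.9
```

Request:
arm_command(travel=[[0,0,0],[0,0,0],[0,0,0],[0,0,0],[0,0,0]], delta_rot=[[0,0.0033,0],[0,0.0041,0],[0,0.0047,0],[0,0.0046,0],[0,0.004,0]])

```text
time_s: 18.3
tcp_pos: [0.5111, 0.2981, 0.34]
eef_rot: [179.7, -0.0, -90.0]
contact_force: [0.1, -0.7, -9.3]
gripper_width: 0.0299
gripper_force: 50.0
```

```bash
python3 bal.py 0.07 2.6 5
```

```text
t18.300 meas 6.6 w68.8 | pred x 7.4 v 28 th 6.03 (act 5.95, cmd 5.97) | x 6.8 v 27+-2 b -0.16+-0.54 tau 0.021
t18.350 meas 8.0 w68.0 | pred x 8.3 v 32 th 5.97 (act 5.85, cmd 5.97) | x 8.2 v 31+-2 b -0.19+-0.54 tau 0.021
ry units: [-0.0016, -0.0038, -0.0061, -0.0087, -0.0113] end x 37.2 v 49 ref 37.2
```

Request:
arm_command(travel=[[0,0,0],[0,0,0],[0,0,0],[0,0,0],[0,0,0]], delta_rot=[[0,-0.0016,0],[0,-0.0038,0],[0,-0.0061,0],[0,-0.0087,0],[0,-0.0113,0]])

```text
time_s: 19.02
tcp_pos: [0.511, 0.2981, 0.3401]
eef_rot: [-179.3, -0.0, -90.0]
contact_force: [0.7, 0.4, -8.9]
gripper_width: 0.0301
gripper_force: 50.0
```

```bash
python3 bal.py 0.07 2.6 5
```

```text
t19.025 meas 37.0 w68.6 | pred x 37.3 v 49 th -11.50 (act -12.02, cmd -11.78) | x 37.0 v 48+-2 b -0.23+-0.55 tau 0.021
t19.075 meas 39.8 w68.7 | pred x 39.7 v 54 th -11.79 (act -12.17, cmd -11.78) | x 39.8 v 54+-1 b -0.23+-0.56 tau 0.021
ry units: [-0.0059, -0.0071, -0.0092, -0.0107, -0.0118] end x 64.2 v 19 ref 65.8
```

Request:
arm_command(travel=[[0,0,0],[0,0,0],[0,0,0],[0,0,0],[0,0,0]], delta_rot=[[0,-0.0059,0],[0,-0.0071,0],[0,-0.0092,0],[0,-0.0107,0],[0,-0.0118,0]])

```text
time_s: 19.75
tcp_pos: [0.5111, 0.2981, 0.34]
eef_rot: [-178.3, -0.0, -90.0]
contact_force: [0.6, 0.0, -9.4]
gripper_width: 0.0296
gripper_force: 50.0
```

```bash
python3 bal.py 0.076 1.2 4 new
```

```text
t19.750 meas 66.4 w68.6 | pred x 64.2 v 19 th -30.20 (act -30.29, cmd -30.32) | x 66.1 v 24+-2 b 0.07+-0.65 tau 0.022
t19.800 meas 67.8 w68.2 | pred x 67.4 v 24 th -30.32 (act -30.41, cmd -30.32) | x 67.6 v 24+-1 b 0.07+-0.66 tau 0.022
ry units: [-0.0025, 0.001, 0.0012, 0.0009] end x 74.8 v 8 ref 71.3
```

Request:
arm_command(travel=[[0,0,0],[0,0,0],[0,0,0],[0,0,0],[0,0,0],[0,0,0],[0,0,0],[0,0,0],[0,0,0],[0,0,0],[0,0,0],[0,0,0],[0,0,0],[0,0,0]], delta_rot=[[0,-0.0015,0],[0,0.001,0],[0,0.001,0],[0,0.001,0],[0,0.002,0],[0,0.004,0],[0,0.006,0],[0,0.008,0],[0,0.01,0],[0,0.012,0],[0,0.014,0],[0,0.017,0],[0,0.0193,0],[0,0.0193,0]])

```text
time_s: 21.6
tcp_pos: [0.5112, 0.2981, 0.34]
eef_rot: [180.0, -0.0, -90.1]
contact_force: [-0.2, -0.3, -8.4]
gripper_width: 0.0298
gripper_force: 50.0
```

```bash
python3 meas.py; sed -i 's/^a=cap.*/a=cap("scene","s2.png");b=cap("top","t2.png")/' loc.py; python3 -c "
from h import *
s=r.get_state();print(s['tcp_pos'],s['time_s']);cap('scene','s2.png');cap('top','t2.png')
a=cv2.imread('pics/t2.png')[170:390,110:300];b=cv2.imread('pics/s2.png')[160:400,390:560]
a=cv2.resize(a,(380,440));b=cv2.resize(b,(340,440));cv2.imwrite('pics/c2.png',cv2.hconcat([a,b]))"
```

```text
21.6 [ 1.79995e+02 -2.00000e-03 -9.00510e+01] 0.0297633972123327 49.97576594352722 [-0.2 -0.3 -8.4] [0.023 0.358 0.02 ] [1.09e-01 4.11e-02 1.70e-03 1.85e+02]
21.65 [-179.996   -0.     -90.051] 0.030044483025960467 49.97572481632233 [-0.3 -0.1 -9.1] [0.055 0.36  0.019] [1.09e-01 4.11e-02 1.80e-03 1.85e+02]
[0.5111218  0.29805186 0.34006657] 21.7
```

View pics/c2.png

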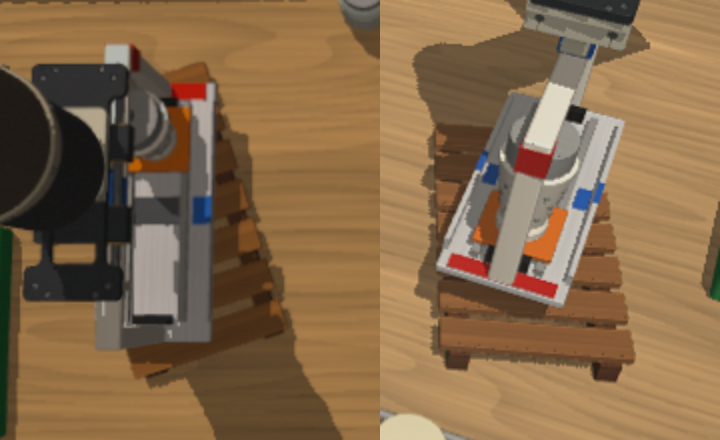

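The crops show the carriage at the red end with the mould upright, and the caddy level above the drainer. Next I yaw about +18° and lower it.

Request:
arm_command(travel=[[0,0,0],[0,0,0],[0,0,0],[0,0,-0.005],[0,0,-0.013],[0,0,-0.022],[0,0,-0.032],[0,0,-0.042],[0,0,-0.052],[0,0,-0.062],[0,0,-0.072],[0,0,-0.081],[0,0,-0.089],[0,0,-0.096],[0,0,-0.102],[0,0,-0.106],[0,0,-0.109],[0,0,-0.111],[0,0,-0.113],[0,0,-0.115]], delta_rot=[[0,0,0.004],[0,0,0.014],[0,0,0.03],[0,0,0.05],[0,0,0.07],[0,0,0.09],[0,0,0.11],[0,0,0.13],[0,0,0.15],[0,0,0.167],[0,0,0.181],[0,0,0.191],[0,0,0.197],[0,0,0.199],[0,0,0.199],[0,0,0.199],[0,0,0.199],[0,0,0.199],[0,0,0.199],[0,0,0.199]])

```text
time_s: 24.3
tcp_pos: [0.5111, 0.2981, 0.2826]
eef_rot: [-180.0, 0.0, -72.1]
contact_force: [-0.2, 0.5, -8.7]
gripper_width: 0.0297
gripper_force: 50.0
```

Request:
arm_command(travel=[[0,0,-0.001],[0,0,-0.002],[0,0,-0.003],[0,0,-0.004],[0,0,-0.005],[0,0,-0.005]], delta_rot=[[0,0,0],[0,0,0],[0,0,0],[0,0,0],[0,0,0],[0,0,0]])

```text
time_s: 25.05
tcp_pos: [0.5111, 0.2981, 0.28]
eef_rot: [180.0, -0.0, -72.1]
contact_force: [0.6, 0.3, -8.7]
gripper_width: 0.0296
gripper_force: 50.0
```

```bash
python3 meas.py; python3 -c "
from h import *
s=r.get_state();print(s['tcp_pos'],s['time_s']);b=cap('top','t3.png');cap('scene','s3.png')
a=cv2.imread('pics/t3.png')[170:390,110:300];b=cv2.imread('pics/s3.png')[160:400,390:560]
a=cv2.resize(a,(380,440));b=cv2.resize(b,(340,440));cv2.imwrite('pics/c3.png',cv2.hconcat([a,b]))"
```

```text
25.05 [ 1.79998e+02 -3.00000e-03 -7.21340e+01] 0.029580947598802493 49.975762367248535 [ 0.6  0.3 -8.7] [-0.092  0.391  0.011] [1.088e-01 4.060e-02 6.000e-04 1.850e+02]
25.1 [-179.999   -0.     -72.137] 0.029820427530239772 49.97568726539612 [ 0.6 -0.5 -9.3] [-0.092  0.385 -0.017] [1.088e-01 4.080e-02 6.000e-04 1.850e+02]
[0.51107586 0.29808936 0.28005979] 25.15
```

View pics/c3.png

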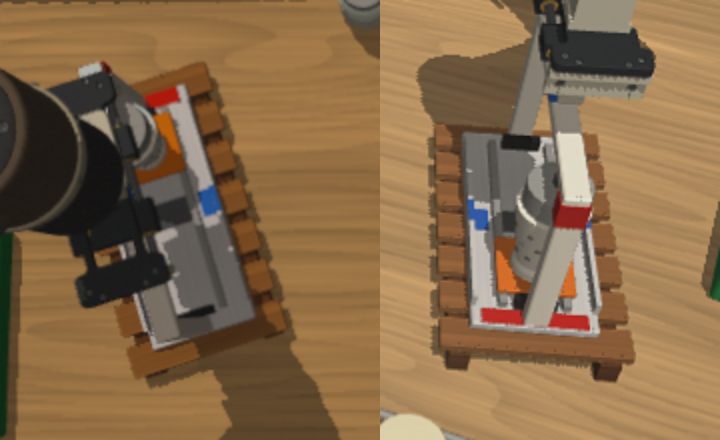

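The caddy is aligned and centred over the drainer, with no contact yet. I lower it in small steps until the force changes.

Request:
arm_command(travel=[[0,0,-0.001],[0,0,-0.002],[0,0,-0.002]], delta_rot=[[0,0,0],[0,0,0],[0,0,0]])

```text
time_s: 25.62
tcp_pos: [0.5111, 0.2981, 0.2799]
eef_rot: [-180.0, 0.0, -72.1]
contact_force: [-4.6, -0.1, -0.8]
gripper_width: 0.0298
gripper_force: 50.0
```

Request:
arm_command(travel=[[0,0,-0.001],[0,0,-0.001]], delta_rot=[[0,0,0],[0,0,0]])

```text
time_s: 25.88
tcp_pos: [0.5111, 0.2981, 0.2799]
eef_rot: [-179.9, 0.0, -72.1]
contact_force: [-6.3, -0.4, 2.6]
gripper_width: 0.0299
gripper_force: 50.0
```

Request:
arm_command(travel=[[0,0,0.001],[0,0,0.001],[0,0,0.001],[0,0,0.001]], delta_rot=[[0,0,0],[0,0,0],[0,0,0],[0,0,0]], newtons=5)

```text
time_s: 26.38
tcp_pos: [0.5112, 0.2981, 0.2799]
eef_rot: [-179.9, 0.0, -72.1]
contact_force: [-5.9, -1.7, 3.2]
gripper_width: 0.0299
gripper_force: 5.0
```

Request:
arm_command(travel=[[0,0,0],[0,0,0],[0,0,0],[0,0,0],[0,0,0],[0,0,0],[0,0,0],[0,0,0]], delta_rot=[[0,0,0],[0,0,0],[0,0,0],[0,0,0],[0,0,0],[0,0,0],[0,0,0],[0,0,0]], grip=0.8)

```text
time_s: 27.38
tcp_pos: [0.5111, 0.2981, 0.2791]
eef_rot: [-180.0, 0.0, -72.1]
contact_force: [0.1, -0.3, 1.1]
gripper_width: 0.0699
gripper_force: 0.0
```

```bash
python3 meas.py
```

```text
27.375 [-179.999    0.     -72.138] 0.06989904595557841 0.0 [ 0.1 -0.3  1.1] [ 0.015  0.136 -0.01 ] [1.094e-01 4.140e-02 1.000e-03 1.850e+02]
27.425 [ 1.79998e+02 -1.00000e-03 -7.21330e+01] 0.07010207239256587 0.0 [ 0.3 -1.2 -0.3] [-0.007  0.118 -0.031] [1.094e-01 4.100e-02 1.000e-03 1.850e+02]
```

Released. I raise the arm straight up and check.

Request:
arm_command(travel=[[0,0,0.01],[0,0,0.03],[0,0,0.06],[0,0,0.1],[0,0,0.14],[0,0,0.18],[0,0,0.22],[0,0,0.25],[0,0,0.26],[0,0,0.26],[0,0,0.26],[0,0,0.26]], delta_rot=[[0,0,0],[0,0,0],[0,0,0],[0,0,0],[0,0,0],[0,0,0],[0,0,0],[0,0,0],[0,0,0],[0,0,0],[0,0,0],[0,0,0]])

```text
time_s: 28.98
tcp_pos: [0.5109, 0.298, 0.4084]
eef_rot: [179.9, -0.0, -72.1]
contact_force: [-0.3, 0.5, -0.4]
gripper_width: 0.0703
gripper_force: 0.0
```

```bash
python3 -c "
from h import *
s=r.get_state();print(s['tcp_pos'],s['time_s'],s['contact_force']);cap('wrist','w4.png');cap('scene','s4.png')
a=cv2.imread('pics/w4.png');b=cv2.imread('pics/s4.png')[60:420,250:600]
a=cv2.resize(a,(440,330));b=cv2.resize(b,(340,330));cv2.imwrite('pics/c4.png',cv2.hconcat([a,b]))"
```

```text
[0.51093835 0.29799582 0.4083742 ] 28.975 [-0.31010648  0.50078385 -0.42524046]
```

View pics/c4.png

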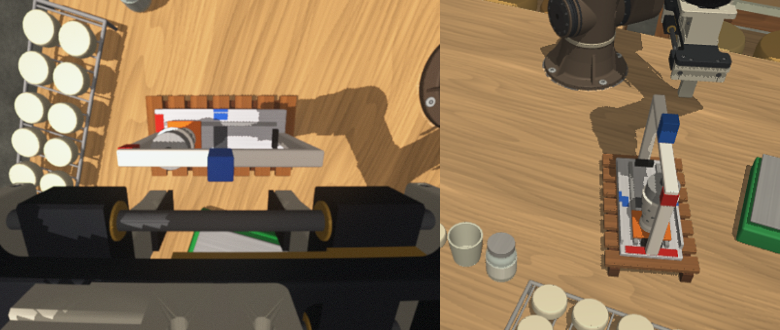

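The caddy stands centred and aligned on the drainer, the mould is upright at the red end, and the gripper is clear above it. I hand the job in.

```bash
python3 -c "
from plant import close_job
print(close_job())"
```

```text
the job is handed in; nothing more can be done
None
```

The job is handed in at about 29 s on the clock: the carriage balanced over the drain for over five seconds, then rolled gently to the red end, and the caddy was set down centred and lengthwise on the drainer with the mould upright and released; the hand-in call returned no verdict.

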